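# Set the photometer's filter lever to its third click

## Robot

A 7-joint arm with a two-finger parallel gripper is mounted at the origin on a cart in front of the work surface, level with it; the furniture and walls round the work are solid. World frame = base frame: x ahead of the robot, y to its left, z up, the work surface at z = 0. Lengths are in mm, angles in degrees, forces in N, time in s.
With the tool pointing down it reaches from about 425 to 950 mm from the base axis. Payload 4.7 kg.
Tool frame: the origin (TCP) lies at the very end of the fingers, on their centre line; the grasp point (between the pads) lies 19 mm behind it; z points along the fingers, y is the line along which they close (so a half turn about z gives the same grasp; the last joint's range is limited). The gripper opens to 87 mm and grips with 3 to 60 N. Pads are 19 mm wide; open, the fingers measure 117 mm over their backs; the gripper's body (75 mm by 190 mm) begins 51 mm behind the grasp point.
Start: joints at [73.975, 26.849, -2.785, 87.806, 1.381, 65.374, -4.715], TCP at [167.568, -653.889, 222.573] pointing down, gripper open.
Joint ranges: [-148.3, 148.3], [-19.14, 114.17], [-79.39, 73.82], [5.75, 140.21], [-59.74, 239.74], [12.07, 113.84], [-152.46, 152.46]. Speed limits (degrees/s): [147.25, 147.25, 180, 180, 180, 180, 180].

## Interface

Orientations are given as a 3x3 rotation matrix whose columns are the frame's x, y, z axes.
In Python, from rig import sensors, optics, ticket gives the robot as it stands. The module is installed in compiled form; this text tells all that it offers.
- The arm moves only by the tool carry_out, never from a script. Its argument "rows" is a list that holds one entry, the list of rows, each a list of 6 numbers: the shift along the world's x, y, z in m, then the turn, a rotation vector about the world's x, y, z in rad. In form: [[[dx, dy, dz, ax, ay, az], ...]]. A call has 1 to 20 rows; each row shifts and turns the commanded pose from where the row before left it; what a row does not reach is not made up. A row lasts 1/12 s, in which the tool goes at most 41.7 mm and 7.16 degrees, less where a joint would pass 70% of its speed; a pose out of reach is approached as far as the arm can. A call is refused whole if a number of a shift passes 0.0417 or a number of a turn 0.125, either way. A call with a gripper value outside its range is refused whole. "jaw" is the finger opening in m, from 0 to 0.087, set as the call begins (left out, the last holds). The fingers move at their own pace and stop on an object; "grip_force" is the grip in N (left out, the last holds). Time passes only in rows, so rows that do not move let the fingers close. It gives the time, the measured TCP pose, the force, the opening and the grip force at its end, in the units of the state.
- sensors.observe(): the state, without advancing time (a new reading comes with each control period).
- optics.capture(name): name is "side" or "top"; returns a dict with "pixels" (400x640x3 uint8, blue, green, red), "range_z" (400x640 float32, mm along the optical axis (not along the pixel's ray), 0 where there is no reading), "mtx" (3x3 intrinsics, pixels), "world_to_cam" (4x4, takes a point from world to camera coordinates). Camera axes: x right, y down, z forward; pixel columns grow to the right and rows downward; lengths in mm; the calibration is good to about 2 mm. A picture is of the moment at which its call begins.
- ticket.sign_off(): hands the job in; it is judged then, once.
The state is a dict: "time": time; "q": joint angles; "dq": joint speeds; "joint_torque": joint torques, N m; "tcp_pos": TCP position; "orientation": TCP orientation; "force": force on the tool from outside, world axes, zero at the start; "moment": the same for the moment, N m; "finger_gap": finger opening in mm; "finger_force": force on a finger pad.
Only numpy, scipy, OpenCV 4.12 (cv2) and the standard library are available. Lean on these libraries where they do the work, as an engineer would, in place of code of your own. Each camera call takes 0.05 s, during which the arm holds its last target. There are 200 camera calls.

## Task

With a fingertip, push the filter lever on top of the white photometer all the way back to its home stop at the left end of the slot, then push it to the right, counting the clicks from home, and leave it standing in the third click. Do not let it run past the third click, do not pinch or grasp the lever, and do not lift or shove the photometer or disturb the bottle, the vial and the dish that stand about it.

Things in the scene. Friction and masses are not known exactly. Their poses are not given: they have to be found in the camera images.
- photometer: white box, 120 (x) x 240 (y) x 58 mm high, 3.5 kg, standing loose on rubber feet. Origin: centre of its underside; x to its back (away from the robot), y to its left, z up. The lever slot runs along y at x = -20 mm on the flat top (z = 58 mm), with six marks in front of it, one per lever position. Besides the lever only a black cap, 31 mm wide, 11 mm high, rises from the top, at x = 37, y = 50 mm.
- lever_home (a point): the point on the photometer's top face, on the line of the slot, where the lever's centre stands when the lever is home (at its left end); axes as the photometer's.
- lever_tip (a point): the centre of the top of the lever. The lever is a black upright tab, 16 mm (photometer x) by 12 mm (y, the way it slides), that stands 32.5 mm out of the photometer's top; its flat left and right faces are to be pushed. Axes as the photometer's.
- lever_left: left half of the lever (towards the photometer's +y), one piece with it; origin on the lever's centre line at the photometer's top face. Both halves being pressed at once counts as a pinch.
- lever_right: right half of the lever (towards the photometer's -y), one piece with it; origin as for the left half.
- filter_lever (a joint): lever's distance from its home stop, m: 0 home (left end), growing to the right (photometer -y) to 0.090. Clicks every 18 mm: first 0.018, second 0.036, third 0.054, fourth 0.072, fifth 0.090. A sprung ball holds it: about 4 N push it out of a click, then the push falls off, and about 11 mm on it snaps by itself into the next, skipping none. It starts in or near the first or second click.
- dropper: small white bottle with a blue cap, 27 mm wide, 63 mm high, standing near the photometer's right end; origin at the centre of its underside.
- vial: brown glass vial with a white cap, 25 mm wide, 50 mm high, standing near the photometer's left end; origin at the centre of its underside.
- petri: closed petri dish 62 mm wide, 16 mm high, lying to the right of the photometer; origin at the centre of its underside.

How it is judged (in metres and radians):
On the way, in this order (a step that is already met when the one before it is completed fails the run):
1. the lever is pushed back to its home stop (value of joint filter_lever below 0.003 m), for 0.2 s.
2. the lever stands in the third click from home (value of joint filter_lever between 0.05 and 0.058 m), for 0.3 s.
At the end, for the whole second after the job is handed in: the lever rests in the third click (54 mm from home, within 4 mm), the photometer stands flat within 15 mm of where it was, and bottle, vial and dish are within 30 mm of where they were (all of step 2 and velocity of joint filter_lever between -0.01 and 0.01 m/s and distance of photometer from where it was at the start of the episode below 0.015 m and angle between photometer's own z axis and vertical below 0.05 rad and linear speed of photometer below 0.01 m/s and distance of each of dropper, vial, petri from where it was at the start of the episode below 0.03 m); the robot touches nothing.
It fails at once if the lever runs past the third click (over the hump towards the fourth) (value of joint filter_lever above 0.0645 m).
It fails at once if the lever is pinched: pressed on its left and right halves at once (contact force between the fingers and lever_left above 1.5 N and contact force between the fingers and lever_right above 1.5 N).
It fails at once if the photometer is shoved or lifted by more than 15 mm (distance of photometer from where it was at the start of the episode above 0.015 m).
It fails at once if the bottle, the vial or the dish is moved by more than 30 mm (distance of any of dropper, vial, petri from where it was at the start of the episode above 0.03 m).
It also fails if it takes over 51 s, if anything falls off the work surface, if the arm or the gripper's body presses on something with over 40 N, if the wrist force passes 120 N, or if a joint passes its speed limit or range.

## Working session

There is one attempt and no reset: what is moved stays moved. The work goes in short steps, Python scripts to look and compute and a tool call to move; the robot and the scene stay as the last step left them, time stands still between calls to the robot, and variables do not carry over. Pictures are saved under pics/ and viewed, at most 10 in all, crops included, and the job is handed in when it is done.

Besides the shell and the picture viewer there is one more tool, called after ">>>" in YAML: its name, and indented under it one key for each argument. carry_out: Moves the arm, as the interface text tells. Its arguments: {"type":"object","properties":{"rows":{"type":"array"},"jaw":{"type":"number"},"grip_force":{"type":"number"}},"required":["rows"]}

```bash
mkdir -p pics; cat > h.py <<'E'
import numpy as np, cv2
from rig import sensors, optics, ticket
def cap(n,name=None):
    c=optics.capture(n)
    if name: cv2.imwrite('pics/'+name,c['pixels'])
    return c
def cloud(c):
    z=c['range_z'].astype(float); K=c['mtx']; v,u=np.mgrid[:400,:640]
    p=np.stack([(u-K[0,2])/K[0,0]*z,(v-K[1,2])/K[1,1]*z,z,np.ones_like(z)],-1)
    w=p@np.linalg.inv(c['world_to_cam']).T
    w=w[...,:3]; w[z==0]=np.nan
    return w
E
python3 - <<'E'
from h import *
for n in('top','side'):
    c=cap(n,n+'0.png'); np.savez(n+'0.npz',**c)
    T=np.linalg.inv(c['world_to_cam']);print(n,T.round(2).tolist(),c['mtx'].tolist())
s=sensors.observe();print(s['time'],s['tcp_pos'],s['orientation'],s['force'],s['finger_gap'])
E
```

```text
top [[0.02, -0.99, 0.14, 347.09], [-1.0, -0.03, -0.02, 147.29], [0.02, -0.14, -0.99, 1023.57], [0.0, 0.0, 0.0, 1.0]] [[478.63623415791795, 0.0, 321.1986350029159], [0.0, 478.63623415791795, 205.5056613200495], [0.0, 0.0, 1.0]]
side [[-1.0, -0.04, 0.07, 431.98], [-0.07, 0.67, -0.74, 851.77], [-0.02, -0.74, -0.67, 759.03], [0.0, 0.0, 0.0, 1.0]] [[454.44644717138385, 0.0, 323.0378392792422], [0.0, 454.44644717138385, 200.56622211959262], [0.0, 0.0, 1.0]]
0.1 [ 167.37846256 -653.35531664  221.61269132] [[ 9.68718124e-01  2.48163180e-01 -4.83053412e-04]
 [ 2.48163645e-01 -9.68716664e-01  1.68215964e-03]
 [-5.04918050e-05 -1.74941483e-03 -9.99998468e-01]] [-0.35913432  0.03074686  1.22242671] 86.96860971881378
```

View pics/top0.png

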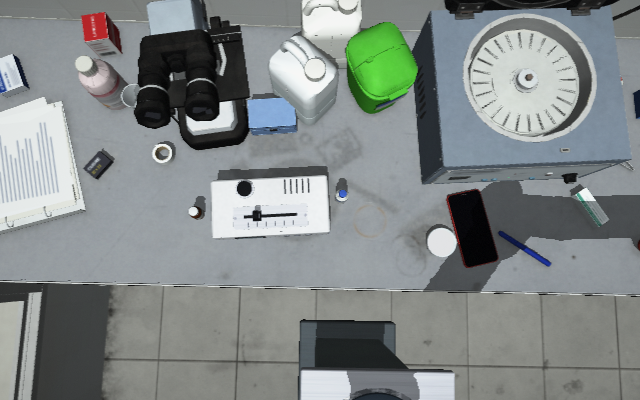

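View pics/side0.png

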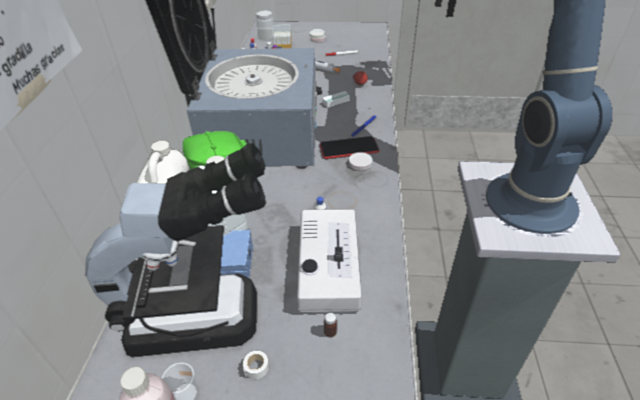

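The top view shows the photometer at about (270,208), the lever at (257,215) in a slot spanning columns 245–308, the vial at (196,211), the dropper at (342,190) and the petri dish at (441,241). The side view agrees: lever (338,254), vial (330,323), dropper (320,203).

```bash
python3 - <<'E'
from h import *
for n in('top','side'):
    c=dict(np.load(n+'0.npz')); w=cloud(c); z=w[...,2]
    u,v=np.meshgrid(np.arange(640),np.arange(400))
    box=(u>200)&(u<335)&(v>165)&(v<242) if n=='top' else (u>295)&(u<362)&(v>206)&(v<314)
    m=box&(abs(z-58)<5)
    k,lab,st,_=cv2.connectedComponentsWithStats(m.astype(np.uint8)); m=lab==1+st[1:,4].argmax()
    P=w[m]; r=cv2.minAreaRect(P[:,:2].astype(np.float32)); print(n,'top z',np.median(P[:,2]),'rect',r)
    m=box&(z>70)&(z<100)
    k,lab,st,_=cv2.connectedComponentsWithStats(m.astype(np.uint8))
    for i in range(1,k):
        P=w[lab==i]; print(' lev',st[i],P.min(0).round(1),P.max(0).round(1),np.median(P,0).round(1))
    m=box&(z>63)
    k,lab,st,_=cv2.connectedComponentsWithStats(m.astype(np.uint8))
    for i in range(1,k):
        P=w[lab==i]; print(' >63',st[i],P.min(0).round(1),P.max(0).round(1),np.median(P,0).round(1))
    if n=='top':
        for nm,(a,b) in dict(vial=(196,211),drop=(342,192),petri=(441,241)).items():
            q=w[b-20:b+20,a-20:a+20].reshape(-1,3); q=q[(q[:,2]>8)&(q[:,2]<75)&((abs(q[:,1]-np.nanmedian(w[b-2:b+3,a-2:a+3,1]))<35))]
            print(nm,q.min(0).round(),q.max(0).round(),np.median(q,0).round())
        cv2.imwrite('pics/crop.png',cv2.resize(c['pixels'][160:245,185:355],None,fx=4,fy=4,interpolation=cv2.INTER_CUBIC))
E
```

```text
top top z 58.4023916352902 rect ((478.7015380859375, 231.5245361328125), (119.87373352050781, 239.4896697998047), 4.573245525360107)
 lev [245 181   1   1   1] [525.6 282.7  70.4] [525.6 282.7  70.4] [525.6 282.7  70.4]
 lev [237 182  11   6  19] [512.8 278.2  70. ] [523.4 298.1  73.7] [519.  288.5  71. ]
 lev [249 183   1   1   1] [521.8 274.5  70.1] [521.8 274.5  70.1] [521.8 274.5  70.1]
 lev [249 185   3   3   4] [513.6 270.   70.2] [517.7 274.3  72.4] [516.4 272.   71.3]
 lev [242 187   1   1   1] [513.2 288.1  70.4] [513.2 288.1  70.4] [513.2 288.1  70.4]
 lev [237 189   5   6   9] [498.8 289.4  70.5] [508.9 297.8  71.8] [506.7 291.5  71.1]
 lev [243 189   5   7  10] [496.8 277.4  70. ] [509.3 285.1  73.2] [503.  281.7  71.4]
 lev [249 190   2   3   3] [503.4 271.6  70.3] [507.5 273.7  70.9] [505.3 271.8  70.4]
 lev [247 194   1   1   1] [499.  277.3  71.7] [499.  277.3  71.7] [499.  277.3  71.7]
 lev [252 211   8   9  63] [448.6 250.   70.6] [463.2 264.   94.8] [455.1 255.4  87.1]
 >63 [237 180  16  18 196] [493.9 269.2  63.1] [528.7 298.7  73.7] [511.2 284.3  69. ]
 >63 [284 
[... 4648 characters left out ...]
2. ]
 >63 [349 246   1   1   1] [436.8 226.   63.7] [436.8 226.   63.7] [436.8 226.   63.7]
 >63 [329 253   1   1   1] [476.4 247.4  63.9] [476.4 247.4  63.9] [476.4 247.4  63.9]
 >63 [305 257   1   1   1] [523.8 260.   63.1] [523.8 260.   63.1] [523.8 260.   63.1]
 >63 [301 259  18  15 183] [495.4 269.1  63. ] [529.6 301.2  72.9] [511.6 285.7  69.2]
 >63 [334 260   1   1   1] [465.4 264.6  63.3] [465.4 264.6  63.3] [465.4 264.6  63.3]
 >63 [342 260   1   1   1] [449.5 263.8  63.5] [449.5 263.8  63.5] [449.5 263.8  63.5]
 >63 [338 268   1   1   1] [456.4 285.2  64.3] [456.4 285.2  64.3] [456.4 285.2  64.3]
 >63 [318 270   1   1   1] [495.1 291.6  63.3] [495.1 291.6  63.3] [495.1 291.6  63.3]
```

View pics/crop.png

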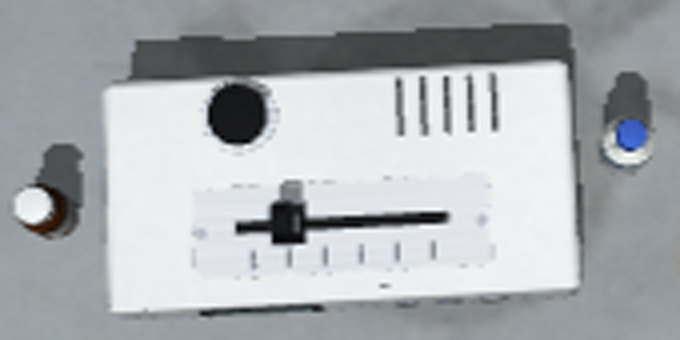

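The lever stands in the first click. The photometer centre is about (478.6, 231) with 4.5° yaw, and the lever is at (456.5, 257). That gives home at about (455, 274) and the third click at about (459.5, 220). The slot-line x, the cap and the mark spacing all check against the given sizes. Now I'll move with the gripper closed.

>>> carry_out:
  rows:
    - [[0.0142,0.0252,0,0,0,-0.0087],[0.0142,0.0252,0,0,0,-0.0087],[0.0142,0.0252,0,0,0,-0.0087],[0.0142,0.0252,0,0,0,-0.0087],[0.0142,0.0252,0,0,0,-0.0087],[0.0142,0.0252,0,0,0,-0.0087],[0.0142,0.0252,0,0,0,-0.0087],[0.0142,0.0252,0,0,0,-0.0087],[0.0142,0.0252,0,0,0,-0.0087],[0.0142,0.0252,0,0,0,-0.0087],[0.0142,0.0252,0,0,0,-0.0087],[0.0142,0.0252,0,0,0,-0.0087],[0.0142,0.0252,0,0,0,-0.0087],[0.0142,0.0252,0,0,0,-0.0087],[0.0142,0.0252,0,0,0,-0.0087],[0.0142,0.0252,0,0,0,-0.0087],[0.0142,0.0252,0,0,0,-0.0087],[0.0142,0.0252,0,0,0,-0.0087],[0.0142,0.0252,0,0,0,-0.0087],[0.0142,0.0252,0,0,0,-0.0087]]
  jaw: 0
  grip_force: 10

```text
time: 1.77
tcp_pos: [451.7, -148.6, 222.4]
orientation: [[0.997, 0.076, -0.0], [0.076, -0.997, -0.0], [-0.0, 0.0, -1.0]]
force: [-0.4, -1.1, -0.4]
finger_gap: 0.6
finger_force: 0.0
```

>>> carry_out:
  rows:
    - [[0.0005,0.0232,0,0,0,0],[0.0005,0.0232,0,0,0,0],[0.0005,0.0232,0,0,0,0],[0.0005,0.0232,0,0,0,0],[0.0005,0.0232,0,0,0,0],[0.0005,0.0232,0,0,0,0],[0.0005,0.0232,0,0,0,0],[0.0005,0.0232,0,0,0,0],[0.0005,0.0232,0,0,0,0],[0.0005,0.0232,0,0,0,0],[0.0005,0.0232,0,0,0,0],[0.0005,0.0232,0,0,0,0],[0.0005,0.0232,0,0,0,0],[0.0005,0.0232,0,0,0,0],[0.0005,0.0232,0,0,0,0],[0.0005,0.0232,0,0,0,0],[0,0,-0.025,0,0,0],[0,0,-0.025,0,0,0],[0,0,-0.025,0,0,0],[0,0,-0.025,0,0,0]]

```text
time: 3.43
tcp_pos: [459.3, 221.2, 121.3]
orientation: [[0.997, 0.077, -0.0], [0.077, -0.997, -0.0], [-0.0, 0.0, -1.0]]
force: [0.4, -0.1, -0.2]
finger_gap: 0.4
finger_force: 0.0
```

```bash
python3 - <<'E'
from h import *
c=cap('side'); w=cloud(c); s=sensors.observe();print(s['tcp_pos'],s['force'])
cv2.imwrite('pics/s1.png',cv2.resize(c['pixels'][130:330,240:420],None,fx=3,fy=3,interpolation=cv2.INTER_CUBIC))
E
```

```text
[456.34888131 219.23358624 116.81406905] [-1.79575571 -1.26559999 -2.97885345]
```

View pics/s1.png

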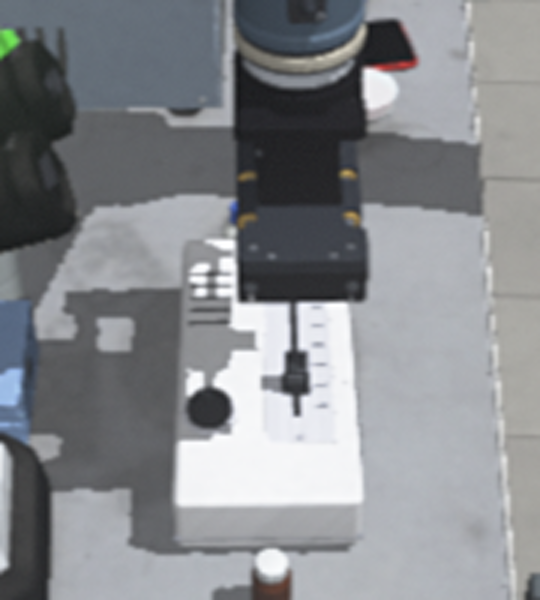

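The side crop shows the gripper body over the slot's right part, with the lever at about (295,372) in the crop, clear of it. Next I settle and read the pose.

>>> carry_out:
  rows:
    - [[0,0,0,0,0,0],[0,0,0,0,0,0],[0,0,0,0,0,0],[0,0,0,0,0,0]]

```text
time: 3.82
tcp_pos: [460.6, 221.9, 124.2]
orientation: [[0.997, 0.077, 0.003], [0.077, -0.997, 0.001], [0.003, -0.001, -1.0]]
force: [-0.3, -0.4, -0.8]
finger_gap: 0.4
finger_force: 0.0
```

```bash
python3 - <<'E'
from h import *
for i in range(3):
    c=cap('top'); s=sensors.observe();print(s['tcp_pos'],s['force'])
w=cloud(c); z=w[...,2]; b=w[205:225,225:275].reshape(-1,3); q=b[(b[:,2]>80)&(b[:,2]<97)]; print(len(q),np.median(q,0))
E
```

```text
[460.48416504 221.72811848 124.05340346] [ 0.01292438 -0.2604758   0.37717061]
[460.32958174 221.62766411 123.85409956] [0.43629284 0.18939147 0.47164612]
[460.15986732 221.51738494 123.61161745] [ 0.01254587 -0.25478442 -0.55812873]
0 [nan nan nan]
  return _methods._mean(a, axis=axis, dtype=dtype,
  ret = um.true_divide(
```

>>> carry_out:
  rows:
    - [[0,0,-0.002,0,0,0],[0,0,-0.004,0,0,0],[0,0,-0.005,0,0,0],[0,0,-0.005,0,0,0],[0,0,-0.005,0,0,0],[0,0,-0.005,0,0,0],[0,0,-0.005,0,0,0],[0,0,-0.005,0,0,0],[0,0,-0.004,0,0,0],[0,0,-0.004,0,0,0],[0,0,-0.002,0,0,0],[0,0,-0.001,0,0,0],[0,0,0,0,0,0],[0,0,0,0,0,0]]

```text
time: 5.13
tcp_pos: [459.7, 221.4, 75.7]
orientation: [[0.997, 0.077, 0.0], [0.077, -0.997, 0.0], [0.0, -0.0, -1.0]]
force: [-0.1, 0.6, 0.3]
finger_gap: 0.3
finger_force: 0.0
```

>>> carry_out:
  rows:
    - [[-0.0001,0.001,0,0,0,0],[-0.0001,0.002,0,0,0,0],[-0.0002,0.002,0,0,0,0],[-0.0002,0.002,0,0,0,0],[-0.0002,0.002,0,0,0,0],[-0.0001,0.002,0,0,0,0],[-0.0001,0.002,0,0,0,0],[-0.0001,0.001,0,0,0,0],[-0.0001,0.001,0,0,0,0],[-0.0001,0.001,0,0,0,0],[0,0.001,0,0,0,0],[0,0.001,0,0,0,0]]

```text
time: 6.13
tcp_pos: [458.3, 239.3, 75.6]
orientation: [[0.997, 0.077, 0.0], [0.077, -0.997, -0.0], [0.0, 0.0, -1.0]]
force: [-0.6, -0.9, 0.1]
finger_gap: 0.4
finger_force: 0.0
```

>>> carry_out:
  rows:
    - [[-0.0001,0.001,0,0,0,0],[-0.0001,0.001,0,0,0,0],[-0.0001,0.001,0,0,0,0],[-0.0001,0.001,0,0,0,0]]

```text
time: 6.47
tcp_pos: [458.0, 241.8, 75.5]
orientation: [[0.997, 0.076, -0.0], [0.076, -0.997, -0.003], [-0.001, 0.003, -1.0]]
force: [0.2, -3.9, 3.8]
finger_gap: 0.4
finger_force: 2.1
```

>>> carry_out:
  rows:
    - [[-0.0001,0.001,0,0,0,0],[-0.0001,0.001,0,0,0,0],[-0.0001,0.001,0,0,0,0]]

```text
time: 6.72
tcp_pos: [457.7, 246.2, 75.5]
orientation: [[0.997, 0.076, 0.0], [0.076, -0.997, -0.0], [0.0, 0.0, -1.0]]
force: [1.0, -2.2, 0.7]
finger_gap: 0.4
finger_force: 1.2
```

```bash
cat > lev.py <<'E'
from h import *
def lever(name=None):
    c=cap('side',name); w=cloud(c)
    d=(w[...,:2]-[478.6,231]); a=np.radians(4.5)
    px=d[...,0]*np.cos(a)+d[...,1]*np.sin(a); py=-d[...,0]*np.sin(a)+d[...,1]*np.cos(a)
    m=(abs(px+20)<9)&(w[...,2]>70)&(w[...,2]<95)&(py>-40)&(py<70)
    P=np.c_[px[m],py[m],w[m][:,2]]; b=np.histogram(P[:,1],np.arange(-40,72,4))
    print('lever/finger pts by py',[(int(e),int(n)) for n,e in zip(*b) if n]); 
    s=sensors.observe();print(s['tcp_pos'].round(1),s['force'].round(1))
    return c
E
python3 - <<'E'
from lev import *
c=dict(np.load('side0.npz')); o=optics.capture; 
optics.capture=lambda n:c
lever(); optics.capture=o
lever()
E
```

```text
lever/finger pts by py [(20, 7), (24, 13), (28, 40), (32, 26)]
[457.7 246.2  75.5] [ 1.  -2.2  0.7]
lever/finger pts by py []
[457.6 246.8  75.5] [ 1.2 -0.8 -1. ]
```

>>> carry_out:
  rows:
    - [[-0.0001,0.001,0,0,0,0],[-0.0001,0.001,0,0,0,0],[-0.0001,0.001,0,0,0,0],[-0.0001,0.001,0,0,0,0],[-0.0001,0.001,0,0,0,0],[-0.0001,0.001,0,0,0,0],[0,0.001,0,0,0,0]]

```text
time: 7.35
tcp_pos: [456.7, 253.9, 75.6]
orientation: [[0.997, 0.077, -0.0], [0.077, -0.997, 0.001], [-0.0, -0.001, -1.0]]
force: [-0.4, -0.4, 0.6]
finger_gap: 0.5
finger_force: 0.0
```

>>> carry_out:
  rows:
    - [[-0.0001,0.001,0,0,0,0],[-0.0001,0.001,0,0,0,0],[-0.0001,0.001,0,0,0,0]]

```text
time: 7.6
tcp_pos: [456.6, 256.5, 75.6]
orientation: [[0.997, 0.077, 0.0], [0.077, -0.997, 0.0], [0.0, -0.0, -1.0]]
force: [-0.6, 0.2, 0.0]
finger_gap: 0.7
finger_force: 0.0
```

Force vanished, so the lever snapped ahead toward home. I continue gently until I feel the stop.

>>> carry_out:
  rows:
    - [[0,0.0007,0,0,0,0],[0,0.0007,0,0,0,0],[0,0.0006,0,0,0,0]]

```text
time: 7.85
tcp_pos: [456.7, 258.4, 75.6]
orientation: [[0.997, 0.077, 0.0], [0.077, -0.997, -0.0], [0.0, 0.0, -1.0]]
force: [0.2, 0.4, -0.0]
finger_gap: 0.5
finger_force: 0.0
```

>>> carry_out:
  rows:
    - [[0,0.0007,0,0,0,0],[0,0.0007,0,0,0,0],[0,0.0006,0,0,0,0]]

```text
time: 8.1
tcp_pos: [456.7, 258.9, 75.5]
orientation: [[0.997, 0.076, -0.001], [0.076, -0.997, -0.003], [-0.001, 0.003, -1.0]]
force: [0.8, -5.3, 3.8]
finger_gap: 0.3
finger_force: 2.4
```

>>> carry_out:
  rows:
    - [[0,0.0003,0,0,0,0],[0,0,0,0,0,0],[0,0,0,0,0,0],[0,0,0,0,0,0]]

```text
time: 8.43
tcp_pos: [456.7, 258.9, 75.5]
orientation: [[0.997, 0.076, -0.001], [0.076, -0.997, -0.003], [-0.001, 0.003, -1.0]]
force: [-0.1, -4.9, 2.9]
finger_gap: 0.3
finger_force: 2.5
```

>>> carry_out:
  rows:
    - [[0.0001,-0.002,0,0,0,0],[0.0003,-0.004,0,0,0,0],[0.0003,-0.004,0,0,0,0],[0,-0.002,0.003,0,0,0],[0,0,0.006,0,0,0],[0,0,0.008,0,0,0],[0,0,0.009,0,0,0],[0,0,0.009,0,0,0],[0,0,0.006,0,0,0],[0,0,0.004,0,0,0],[0,0,0,0,0,0]]

```text
time: 9.35
tcp_pos: [458.0, 249.1, 121.8]
orientation: [[0.997, 0.077, 0.002], [0.077, -0.997, 0.001], [0.002, -0.001, -1.0]]
force: [0.2, -0.2, -0.2]
finger_gap: 0.1
finger_force: 0.0
```

>>> carry_out:
  rows:
    - [[-0.0002,0.003,0,0,0,0],[-0.0004,0.005,0,0,0,0],[-0.0005,0.007,0,0,0,0],[-0.0005,0.007,0,0,0,0],[-0.0005,0.007,0,0,0,0],[-0.0005,0.007,0,0,0,0],[-0.0005,0.007,0,0,0,0],[-0.0004,0.006,0,0,0,0],[-0.0003,0.004,0,0,0,0],[-0.0002,0.002,0,0,0,0],[0,0,0,0,0,0],[0,0,0,0,0,0],[0,0,0,0,0,0]]

```text
time: 10.43
tcp_pos: [453.5, 303.1, 120.5]
orientation: [[0.997, 0.076, 0.0], [0.076, -0.997, -0.001], [-0.0, 0.0, -1.0]]
force: [0.5, 0.2, -0.5]
finger_gap: 0.6
finger_force: 0.0
```

>>> carry_out:
  rows:
    - [[0,0,-0.002,0,0,0],[0,0,-0.004,0,0,0],[0,0,-0.005,0,0,0],[0,0,-0.005,0,0,0],[0,0,-0.005,0,0,0],[0,0,-0.005,0,0,0],[0,0,-0.005,0,0,0],[0,0,-0.005,0,0,0],[0,0,-0.004,0,0,0],[0,0,-0.003,0,0,0],[0,0,-0.002,0,0,0],[0,0,0,0,0,0],[0,0,0,0,0,0]]

```text
time: 11.52
tcp_pos: [453.4, 303.7, 75.6]
orientation: [[0.997, 0.077, 0.0], [0.077, -0.997, 0.0], [0.0, -0.0, -1.0]]
force: [0.4, 0.4, -0.1]
finger_gap: 0.6
finger_force: 0.0
```

>>> carry_out:
  rows:
    - [[0.0001,-0.001,0,0,0,0],[0.0001,-0.002,0,0,0,0],[0.0001,-0.002,0,0,0,0],[0.0002,-0.002,0,0,0,0],[0.0001,-0.001,0,0,0,0],[0.0001,-0.001,0,0,0,0],[0.0001,-0.001,0,0,0,0]]

```text
time: 12.1
tcp_pos: [454.2, 293.4, 75.6]
orientation: [[0.997, 0.077, 0.0], [0.077, -0.997, -0.0], [0.0, 0.0, -1.0]]
force: [-0.1, -0.1, -0.4]
finger_gap: 0.4
finger_force: 0.0
```

>>> carry_out:
  rows:
    - [[0.0001,-0.001,0,0,0,0],[0.0001,-0.001,0,0,0,0],[0.0001,-0.001,0,0,0,0]]

```text
time: 12.35
tcp_pos: [454.5, 290.6, 75.6]
orientation: [[0.997, 0.077, 0.0], [0.077, -0.997, -0.0], [0.0, 0.0, -1.0]]
force: [-0.4, 0.5, 0.9]
finger_gap: 0.3
finger_force: 0.0
```

>>> carry_out:
  rows:
    - [[0.0001,-0.001,0,0,0,0],[0.0001,-0.001,0,0,0,0],[0.0001,-0.001,0,0,0,0]]

```text
time: 12.6
tcp_pos: [454.7, 288.6, 75.6]
orientation: [[0.997, 0.077, 0.0], [0.077, -0.997, 0.002], [0.0, -0.002, -1.0]]
force: [0.9, 3.6, -2.4]
finger_gap: 0.1
finger_force: 1.7
```

>>> carry_out:
  rows:
    - [[0.0001,-0.001,0,0,0,0],[0.0001,-0.001,0,0,0,0],[0.0001,-0.001,0,0,0,0],[0.0001,-0.001,0,0,0,0],[0,-0.001,0,0,0,0]]

```text
time: 13.02
tcp_pos: [455.2, 282.2, 75.6]
orientation: [[0.997, 0.077, -0.0], [0.077, -0.997, -0.001], [-0.0, 0.001, -1.0]]
force: [-0.1, 1.8, -1.1]
finger_gap: 0.5
finger_force: 0.9
```

>>> carry_out:
  rows:
    - [[0.0001,-0.001,0,0,0,0],[0.0001,-0.001,0,0,0,0],[0.0001,-0.001,0,0,0,0]]

```text
time: 13.27
tcp_pos: [455.5, 278.7, 75.5]
orientation: [[0.997, 0.076, -0.0], [0.076, -0.997, -0.001], [-0.0, 0.001, -1.0]]
force: [0.7, -0.0, -0.1]
finger_gap: -0.0
finger_force: 0.2
```

>>> carry_out:
  rows:
    - [[0.0001,-0.001,0,0,0,0],[0.0001,-0.001,0,0,0,0],[0.0001,-0.001,0,0,0,0]]

```text
time: 13.52
tcp_pos: [456.0, 276.0, 75.6]
orientation: [[0.997, 0.076, 0.0], [0.076, -0.997, -0.001], [0.0, 0.001, -1.0]]
force: [-0.6, 0.5, -0.3]
finger_gap: 0.3
finger_force: 0.0
```

>>> carry_out:
  rows:
    - [[0.0001,-0.001,0,0,0,0],[0.0001,-0.001,0,0,0,0],[0,-0.001,0,0,0,0]]

```text
time: 13.77
tcp_pos: [456.0, 273.4, 75.6]
orientation: [[0.997, 0.077, 0.0], [0.077, -0.997, -0.0], [0.0, 0.0, -1.0]]
force: [0.5, -0.8, 0.0]
finger_gap: 0.6
finger_force: 0.0
```

>>> carry_out:
  rows:
    - [[0.0001,-0.001,0,0,0,0],[0.0001,-0.001,0,0,0,0],[0.0001,-0.001,0,0,0,0]]

```text
time: 14.02
tcp_pos: [456.2, 270.9, 75.6]
orientation: [[0.997, 0.077, 0.0], [0.077, -0.997, 0.001], [0.0, -0.001, -1.0]]
force: [0.6, 2.2, -1.0]
finger_gap: 0.8
finger_force: 1.0
```

>>> carry_out:
  rows:
    - [[0.0001,-0.001,0,0,0,0],[0.0001,-0.001,0,0,0,0]]

```text
time: 14.18
tcp_pos: [456.3, 270.1, 75.6]
orientation: [[0.997, 0.078, 0.0], [0.078, -0.997, 0.003], [0.001, -0.003, -1.0]]
force: [-0.6, 4.2, -3.1]
finger_gap: 0.8
finger_force: 2.1
```

First click found where predicted (contact at TCP y ≈ 271). Next is the second.

>>> carry_out:
  rows:
    - [[0.0001,-0.001,0,0,0,0],[0.0001,-0.001,0,0,0,0],[0.0001,-0.001,0,0,0,0],[0.0001,-0.001,0,0,0,0],[0,-0.001,0,0,0,0],[0.0001,-0.001,0,0,0,0]]

```text
time: 14.68
tcp_pos: [457.0, 261.7, 75.5]
orientation: [[0.997, 0.076, -0.0], [0.076, -0.997, -0.001], [-0.0, 0.001, -1.0]]
force: [-1.7, 1.5, -0.3]
finger_gap: 0.5
finger_force: 0.4
```

>>> carry_out:
  rows:
    - [[0.0001,-0.001,0,0,0,0],[0.0001,-0.001,0,0,0,0],[0.0001,-0.001,0,0,0,0],[0.0001,-0.001,0,0,0,0]]

```text
time: 15.02
tcp_pos: [457.6, 258.0, 75.5]
orientation: [[0.997, 0.076, 0.0], [0.076, -0.997, -0.001], [0.0, 0.001, -1.0]]
force: [0.5, 0.1, -0.1]
finger_gap: 0.3
finger_force: 0.0
```

>>> carry_out:
  rows:
    - [[0.0001,-0.001,0,0,0,0],[0,-0.001,0,0,0,0],[0.0001,-0.001,0,0,0,0],[0.0001,-0.001,0,0,0,0]]

```text
time: 15.35
tcp_pos: [457.7, 254.5, 75.6]
orientation: [[0.997, 0.077, 0.0], [0.077, -0.997, -0.0], [0.0, 0.0, -1.0]]
force: [-0.2, -0.8, 0.8]
finger_gap: 0.5
finger_force: 0.0
```

>>> carry_out:
  rows:
    - [[0.0001,-0.001,0,0,0,0],[0,-0.001,0,0,0,0],[0.0001,-0.001,0,0,0,0]]

```text
time: 15.6
tcp_pos: [457.8, 252.7, 75.6]
orientation: [[0.997, 0.077, 0.0], [0.077, -0.997, 0.002], [0.001, -0.002, -1.0]]
force: [-0.5, 4.5, -2.0]
finger_gap: 0.3
finger_force: 1.8
```

>>> carry_out:
  rows:
    - [[0.0001,-0.001,0,0,0,0],[0.0001,-0.001,0,0,0,0]]

```text
time: 15.77
tcp_pos: [458.0, 250.9, 75.6]
orientation: [[0.997, 0.078, 0.0], [0.078, -0.997, 0.002], [0.001, -0.002, -1.0]]
force: [-0.9, 4.2, -2.3]
finger_gap: 0.3
finger_force: 1.9
```

Second click found at y ≈ 253. The third should snap at about y 242–243.

>>> carry_out:
  rows:
    - [[0.0001,-0.001,0,0,0,0],[0.0001,-0.001,0,0,0,0],[0.0001,-0.001,0,0,0,0],[0.0001,-0.001,0,0,0,0],[0,-0.001,0,0,0,0],[0.0001,-0.001,0,0,0,0]]

```text
time: 16.27
tcp_pos: [458.6, 242.7, 75.6]
orientation: [[0.997, 0.076, -0.0], [0.076, -0.997, -0.001], [-0.0, 0.001, -1.0]]
force: [0.6, 0.0, 0.1]
finger_gap: 0.2
finger_force: 0.2
```

>>> carry_out:
  rows:
    - [[0.0001,-0.001,0,0,0,0],[0.0001,-0.001,0,0,0,0],[0,0,0,0,0,0]]

```text
time: 16.52
tcp_pos: [458.9, 240.8, 75.5]
orientation: [[0.997, 0.076, -0.0], [0.076, -0.997, -0.001], [-0.0, 0.001, -1.0]]
force: [-0.6, -0.4, 0.2]
finger_gap: 0.6
finger_force: 0.0
```

The finger is free, so the lever has snapped ahead. I back off, lift and look.

>>> carry_out:
  rows:
    - [[-0.0002,0.002,0,0,0,0],[-0.0003,0.004,0,0,0,0],[-0.0003,0.004,0,0,0,0],[-0.0002,0.002,0.002,0,0,0],[0,0,0.005,0,0,0],[0,0,0.01,0,0,0],[0,0,0.015,0,0,0],[0,0,0.015,0,0,0],[0,0,0.015,0,0,0],[0,0,0.015,0,0,0],[0,0,0.015,0,0,0],[0,0,0.015,0,0,0],[0,0,0.015,0,0,0],[0,0,0.015,0,0,0],[0,0,0.01,0,0,0],[0,0,0.005,0,0,0],[0,0,0,0,0,0]]

```text
time: 17.93
tcp_pos: [458.3, 254.0, 229.0]
orientation: [[0.997, 0.077, 0.002], [0.077, -0.997, 0.001], [0.003, -0.001, -1.0]]
force: [-0.4, -0.1, -0.9]
finger_gap: 0.8
finger_force: 0.0
```

>>> carry_out:
  rows:
    - [[0,-0.005,0,0,0,0],[0,-0.015,0,0,0,0],[0,-0.02,0,0,0,0],[0,-0.02,0,0,0,0],[0,-0.02,0,0,0,0],[0,-0.02,0,0,0,0],[0,-0.02,0,0,0,0],[0,-0.02,0,0,0,0],[0,-0.02,0,0,0,0],[0,-0.02,0,0,0,0],[0,-0.02,0,0,0,0],[0,-0.02,0,0,0,0],[0,-0.02,0,0,0,0],[0,-0.015,0,0,0,0],[0,-0.01,0,0,0,0],[0,-0.005,0,0,0,0],[0,0,0,0,0,0],[0,0,0,0,0,0]]

```text
time: 19.43
tcp_pos: [457.6, -15.8, 227.3]
orientation: [[0.997, 0.077, -0.001], [0.077, -0.997, 0.0], [-0.0, -0.001, -1.0]]
force: [-0.5, -0.1, -0.3]
finger_gap: 0.0
finger_force: 0.0
```

```bash
python3 - <<'E'
from lev import *
c=lever()
t=cap('top'); cv2.imwrite('pics/fin.png',cv2.resize(t['pixels'][150:270,180:480],None,fx=2.6,fy=2.6,interpolation=cv2.INTER_CUBIC))
w=cloud(t); z=w[...,2]; a=np.load('top0.npz')['pixels']
m=np.zeros_like(z,bool); m[165:242,200:335]=1; m&=abs(z-58)<5
k,lab,st,_=cv2.connectedComponentsWithStats(m.astype(np.uint8)); P=w[lab==1+st[1:,4].argmax()]
print(cv2.minAreaRect(P[:,:2].astype(np.float32)))
E
```

```text
lever/finger pts by py [(-16, 8), (-12, 11), (-8, 38), (-4, 27)]
[457.7 -15.4 227.4] [-0.1  0.   0.2]
((478.5657958984375, 231.66387939453125), (119.80642700195312, 239.6387939453125), 4.532436847686768)
```

View pics/fin.png

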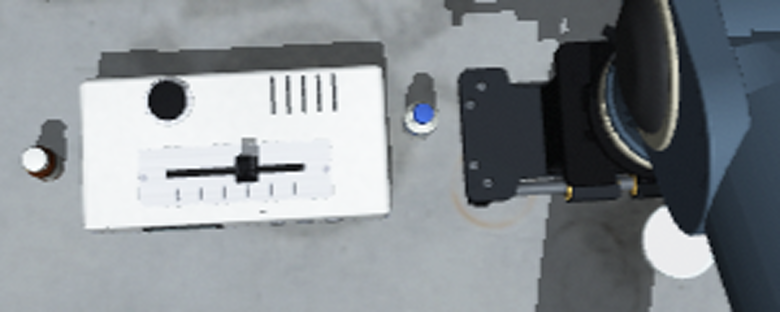

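The lever (crop 246,168) stands over the fourth mark (247,190), which is the third click, 36 mm right of where it started. The photometer, bottle, vial and dish are unmoved, and the arm is clear.

```bash
python3 -c "
from rig import ticket; print(ticket.sign_off())"
```

```text
the job is handed in; nothing more can be done
None
```

The lever was pushed to its home stop, then three clicks to the right; the final picture shows it standing in the third click, nothing else visibly moved and the arm clear. The job is handed in, but the hand-in returned no verdict.

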